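Skewer the bone rings and hang them in the rinse tub

ROBOT

A 7-joint arm with a two-finger parallel gripper is mounted at the origin on the work surface. World frame = base frame: x ahead of the robot, y to its left, z up, the work surface at z = 0. Lengths are in m, angles in rad, forces in N, time in s.
With the tool pointing down it reaches from about 0.35 to 0.9 m from the base axis. Payload 7.2 kg.
Tool frame: the origin (TCP) lies on the centre line of the jaws, within the pads' length; the fingertips stand 17 mm ahead of it and the grasp point (between the pads) lies 2 mm behind it; z points along the fingers, y is the line along which they close (so a half turn about z gives the same grasp; the last joint's range is limited). The gripper opens to 88 mm and grips with 3 to 60 N. Pads are 20 mm wide; open, the fingers measure 115 mm over their backs; the gripper's body (75 mm by 178 mm) begins 61 mm behind the grasp point.
Start: joints at [-1.396, 0.411, -0.013, 1.596, 0.006, 1.134, -0.082], TCP at [0.15, 0.607, 0.206] pointing down, gripper open.
Joint ranges: [-2.95, 2.95], [-0.29, 1.99], [-1.47, 1.44], [0.14, 2.54], [-1.03, 4.17], [0.13, 1.85], [-2.86, 2.86]. Speed limits (rad/s): [2.39, 2.39, 3.01, 3.01, 3.14, 3.14, 3.14].

INTERFACE

Orientations are given as a 3x3 rotation matrix whose columns are the frame's x, y, z axes.
In Python, from station import r gives the robot as it stands.
- The arm moves only by the tool jog_arm, never from a script. Its argument "series" is a list of rows, each an object with "delta_pos": the shift along the tool's x, y, z in cm, a list of three; "twist": the turn about the tool's z in rad. A call has 1 to 20 rows; each row is the pose to reach, as a shift and turn from the pose commanded when the call began, along the tool's axes at that moment; what a row does not reach only later rows make up. A row lasts 1/12 s, in which the tool goes at most 41.7 mm and 7.16 degrees, less where a joint would pass 70% of its speed; a pose out of reach is approached as far as the arm can. A call with a gripper value outside its range is refused whole. "fingers" is the gripper's target within -1 to 1 (fully open at 1, half-way at 0, shut at -1), set as the call begins (left out, the last holds). The fingers move at their own pace and stop on an object; the grip force is fixed at half the most. Time passes only in rows, so rows that repeat a pose let the fingers close. It gives the time, the measured TCP pose, the force, the opening and the grip force at its end, in the units of the state.
- r.read_state(): the state, without advancing time (a new reading comes with each control period).
- r.grab_frame(name): name is "side" or "top" or "wrist"; returns (picture, depth): 420x560x3 uint8, red, green, blue; 420x560 float32, m along the optical axis (not along the pixel's ray), 0 where there is no reading.
- r.camera_info(name): a dict with "mtx" (3x3 intrinsics, pixels), "dist_coeffs" ([k1, k2, p1, p2, k3] as OpenCV has them; the pictures are not rectified), "position" and "attitude" of the camera in the world; the wrist camera has in their place "mount" (4x4, takes a point from camera to tool coordinates, whose origin is the TCP and whose axes are the flange's). Camera axes: x right, y down, z forward; pixel columns grow to the right and rows downward; lengths in m; the calibration is good to about 2 mm. A picture is of the moment at which its call begins: read the wrist's pose just before it. camera_info takes no time and is no camera call.
- r.finish_job(): hands the job in; it is judged then, once.
The state is a dict: "time": time; "qpos": joint angles; "qvel": joint speeds; "tau": joint torques, N m; "position": TCP position; "tcp_rot": TCP orientation; "contact_force": force on the tool from outside, world axes, zero at the start; "moment": the same for the moment, N m; "gripper_width": opening from 0.0 (shut) to 1.0 (fully open); "grasp_force": force on a finger pad.
Only numpy, scipy, OpenCV 4.12 (cv2) and the standard library are available. Lean on these libraries where they do the work, as an engineer would, in place of code of your own. Each camera call takes 0.05 s, during which the arm holds its last target. There are 200 camera calls.

TASK

Take the wooden-handled skewer from its rest, thread its rod through both cream bone rings standing in their rack (the dark horn ones are for another day) and lift the two off together. Then lay the skewer level across the blue rinse tub the short way, resting on its two long walls with both rings hanging on it inside the tub, and let go.

Things in the scene. Friction and masses are not known exactly. Their poses are not given: they have to be found in the camera images.
- skewer_grip (a point): Skewer, 100 g: boxwood handle 100 long, 20 square, with a level steel rod (8 thick, 160 long, ball tip) from its front end. Point: handle's middle, on the rod's line; x axis to the tip (x = 215), roughly world +y; z up. Lies in a fixed rest, point 34 above the table. The rest touches it only at x = -48 to -36 and 114 to 126 (40 high there). Grip across its middle firmly (40 N), lift straight up.
- bone_a_center (a point): Cream bone ring, 30 g, on edge: 60 outer diameter, 32 hole, 8 thick. Point: hole centre, 62 above the table; x axis: ring's axis, roughly world +y, towards ring B 28 away. Fixed green rack: 66 along the axis, 84 across, 44 high, below the holes; slots 12 deep, open above. Push the skewer in level from ring A's side (-y). The like rack beside it holds dark horn rings.
- bone_b_center (a point): Cream bone ring B, like A, in the rack's other slot (+y end); hole centre, x axis along the ring's axis. Hanging on the rod, a ring's centre is 12 below the rod's line, its lowest point 42 below.
- tub: Blue open rinse tub, fixed: 126 along its x axis (short way), 160 along y, 65 high, walls 8 thick. Origin: centre of its underside; x axis roughly world +y. Lay the skewer along x on the long walls (x = -59, +59): with the handle's middle at x = -100, y = 0 its front end rests on the near wall, its middle 75 above the table, and rings 100 ahead of it hang in the tub's middle.
Mind the look-alikes: they are no part of the job. What is shaped like the part that bears bone_a_center but orange or yellow is not meant.

How it is judged:
On the way, in this order (a step that is already met when the one before it is completed fails the run):
1. the skewer's rod passes through both bone rings (x of bone_a_center in the frame of skewer_grip between 0.055 and 0.205 m and y of bone_a_center in the frame of skewer_grip between -0.018 and 0.018 m and z of bone_a_center in the frame of skewer_grip between -0.018 and 0.018 m and x of bone_b_center in the frame of skewer_grip between 0.055 and 0.205 m and y of bone_b_center in the frame of skewer_grip between -0.018 and 0.018 m and z of bone_b_center in the frame of skewer_grip between -0.018 and 0.018 m), for 0.2 s.
2. both bone rings are lifted clear together on the skewer (ring centres more than 90 mm above the table) (all of step 1 and height (world z) of each of bone_a_center, bone_b_center above 0.09 m), for 0.2 s.
At the end, for the whole second after the job is handed in: Both bone rings hang on the rod inside the tub, centres 35 to 80 mm above its underside; the skewer lies level within 11 degrees and along the tub's short way within 23 degrees, its handle's middle 58 to 92 mm above the table; let go and still so a second later (all of step 1 and x of bone_a_center in the frame of tub between -0.054 and 0.054 m and y of bone_a_center in the frame of tub between -0.07 and 0.07 m and z of bone_a_center in the frame of tub between 0.035 and 0.08 m and x of bone_b_center in the frame of tub between -0.054 and 0.054 m and y of bone_b_center in the frame of tub between -0.07 and 0.07 m and z of bone_b_center in the frame of tub between 0.035 and 0.08 m and z of skewer_grip in the frame of tub between 0.058 and 0.092 m and angle between skewer_grip's own x axis and vertical between 1.3708 and 1.7708 rad and angle between the x axis of skewer_grip and the x axis of tub, either way round below 0.4 rad); the robot touches nothing.
It also fails if it takes over 51 s, if anything falls off the work surface, if the arm or the gripper's body presses on something with over 40 N, if the wrist force passes 120 N, or if a joint passes its speed limit or range.

## Working session

There is one attempt and no reset: what is moved stays moved. The work goes in short steps, Python scripts to look and compute and a tool call to move; the robot and the scene stay as the last step left them, time stands still between calls to the robot, and variables do not carry over. Pictures are saved under pics/ and viewed, at most 10 in all, crops included, and the job is handed in when it is done.

Besides the shell and the picture viewer there is one more tool, called after "Call:" as name(argument=value, ...) on one line, values as JSON. jog_arm: Moves the arm, as the interface text tells. Its arguments: {"type":"object","properties":{"series":{"type":"array","items":{"type":"object","properties":{"delta_pos":{"type":"array","items":{"type":"number"}},"twist":{"type":"number"}}}},"fingers":{"type":"number"}},"required":["series"]}

```bash
mkdir -p pics; cat > h.py <<'E'
import numpy as np, cv2
from station import r
def cap(n):
    s=r.read_state(); im,d=r.grab_frame(n); c=r.camera_info(n)
    if n=="wrist":
        T=np.eye(4);T[:3,:3]=np.array(s["tcp_rot"]);T[:3,3]=s["position"];T=T@np.array(c["mount"])
    else:
        T=np.eye(4);a=np.array(c["attitude"]);T[:3,:3]=a;T[:3,3]=c["position"]
    return im,d,np.array(c["mtx"]),np.array(c["dist_coeffs"]),T
def cloud(n,save=None):
    im,d,K,D,T=cap(n)
    v,u=np.mgrid[:420,:560]; p=np.stack([u,v],-1).reshape(-1,1,2).astype(float)
    q=cv2.undistortPoints(p,K,D).reshape(420,560,2)
    P=np.dstack([q*d[...,None],d])@T[:3,:3].T+T[:3,3]
    P[d==0]=np.nan
    if save: np.savez(save,im=im,P=P); cv2.imwrite(f"pics/{save}.png",im[...,::-1])
    return im,P
E
python3 - <<'E'
from h import *
s=r.read_state();print({k:np.round(v,3).tolist() for k,v in s.items()})
for n in("top","side","wrist"):
    c=r.camera_info(n);print(n,{k:np.round(v,3).tolist() for k,v in c.items()})
a,_=cloud("top","top0");b,_=cloud("side","side0")
E
```

```text
{'time': 0.0, 'qpos': [-1.396, 0.411, -0.013, 1.596, 0.006, 1.134, -0.082], 'qvel': [0.001, -0.001, 0.001, 0.001, 0.001, -0.001, 0.001], 'tau': [0.026, -55.88, 0.637, -27.192, -0.057, 0.195, -0.001], 'position': [0.15, 0.607, 0.206], 'tcp_rot': [[-0.971, 0.24, 0.0], [0.24, 0.971, 0.001], [0.0, 0.001, -1.0]], 'contact_force': [0.164, -0.131, -0.562], 'moment': [-0.041, -0.01, 0.006], 'grasp_force': 2.163, 'gripper_width': 1.004}
top {'mtx': [[425.143, 0.0, 273.777], [0.0, 425.143, 214.58], [0.0, 0.0, 1.0]], 'dist_coeffs': [-0.035, 0.0, 0.0, 0.0, 0.0], 'position': [0.358, 0.021, 1.097], 'attitude': [[0.01, -0.992, 0.126], [-1.0, -0.012, -0.019], [0.021, -0.125, -0.992]]}
side {'mtx': [[399.817, 0.0, 281.455], [0.0, 399.817, 212.606], [0.0, 0.0, 1.0]], 'dist_coeffs': [-0.094, 0.0, 0.0, 0.0, 0.0], 'position': [0.142, -0.61, 0.499], 'attitude': [[0.87, -0.267, 0.414], [-0.493, -0.436, 0.753], [-0.02, -0.859, -0.511]]}
wrist {'mtx': [[322.75, 0.0, 279.139], [0.0, 322.75, 213.06], [0.0, 0.0, 1.0]], 'dist_coeffs': [-0.071, 0.0, 0.0, 0.0, 0.0], 'mount': [[-0.001, -0.971, -0.238, 0.065], [1.0, -0.001, 0.0, -0.001], [-0.001, -0.238, 0.971, -0.179], [0.0, 0.0, 0.0, 1.0]]}
```

View pics/top0.png

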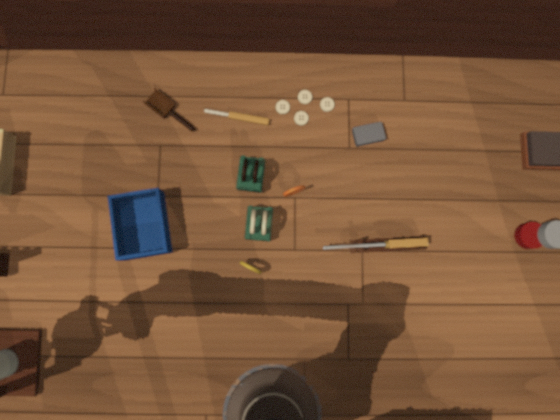

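View pics/side0.png

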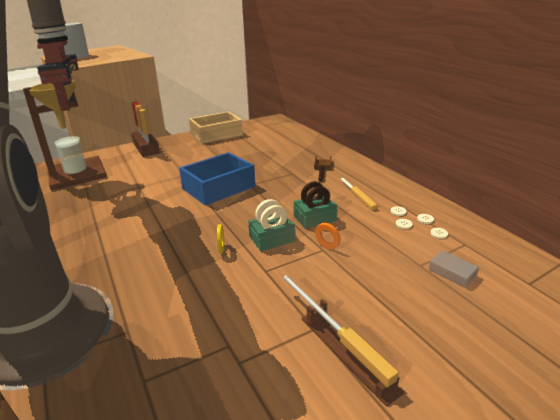

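Top view: the skewer lies at (375,243), with a look-alike small tool at (237,115). The cream rings are in the rack at (259,223). The others are the horn rack (251,173), the orange ring (297,190), the yellow ring (250,266) and flat cream discs at (305,100). The blue tub is at (139,224), and a wooden crate is at (5,160). I choose the skewer at (375,243), the rack at (259,223) and the tub at (139,224).

```bash
python3 - <<'E'
from h import *
z=np.load("top0.npz");im,P=z["im"],z["P"];hsv=cv2.cvtColor(im,cv2.COLOR_RGB2HSV)
def blk(name,u0,u1,v0,v1,f):
    p=P[v0:v1,u0:u1].reshape(-1,3);h=hsv[v0:v1,u0:u1].reshape(-1,3).astype(int);m=f(p,h)&np.isfinite(p[:,0]);p=p[m]
    (c,sz,an)=cv2.minAreaRect(p[:,:2].astype(np.float32)*1000)
    ev,e=np.linalg.eigh(np.cov(p[:,:2].T));
    print(name,len(p),"mean",p.mean(0).round(4),"rect",np.round(c,1),np.round(sz,1),round(an,1),"axis",e[:,1].round(3),"zpct",np.percentile(p[:,2],[5,50,95]).round(4))
    return p
blk("skew",315,440,228,258,lambda p,h:p[:,2]>.026)
blk("handle",386,440,228,258,lambda p,h:p[:,2]>.035)
blk("rod",315,384,228,258,lambda p,h:p[:,2]>.028)
blk("rackAll",240,280,200,246,lambda p,h:(p[:,2]>.03))
blk("rings",240,280,200,246,lambda p,h:p[:,2]>.055)
blk("hornrings",232,270,150,198,lambda p,h:p[:,2]>.055)
t=blk("tub",100,180,180,270,lambda p,h:p[:,2]>.055)
cv2.imwrite("pics/crop.png",cv2.resize(im[140:300,210:450],(800,533),interpolation=cv2.INTER_CUBIC)[...,::-1])
E
```

```text
skew 617 mean [ 0.4213 -0.2799  0.0406] rect [ 418.8 -255.2] [ 32.8 265.4] 2.4 axis [-0.061  0.998] zpct [0.0304 0.0418 0.0467]
handle 345 mean [ 0.4247 -0.3334  0.0442] rect [ 424.9 -333.7] [ 20.1 107.9] 3.6 axis [-0.066  0.998] zpct [0.0406 0.0442 0.0475]
rod 244 mean [ 0.4165 -0.2026  0.0366] rect [ 417.6 -198.6] [151.2  32.4] 87.6 axis [-0.061  0.998] zpct [0.0301 0.037  0.0413]
rackAll 855 mean [0.4691 0.0393 0.05  ] rect [471.3  39.7] [65.8 84.1] 85.7 axis [-0.995  0.101] zpct [0.0316 0.0438 0.0894]
rings 170 mean [0.4688 0.0402 0.0839] rect [471.2  39.8] [36.1 58.6] 85.6 axis [-0.987  0.162] zpct [0.0686 0.0861 0.0926]
hornrings 174 mean [0.5955 0.0631 0.0828] rect [598.6  62.6] [36.  59.1] 83.9 axis [-0.966  0.258] zpct [0.0659 0.0854 0.0917]
tub 918 mean [0.4642 0.3364 0.0641] rect [463.4 334.9] [161.  129.1] 10.1 axis [-0.984 -0.178] zpct [0.057  0.0645 0.0678]
```

View pics/crop.png

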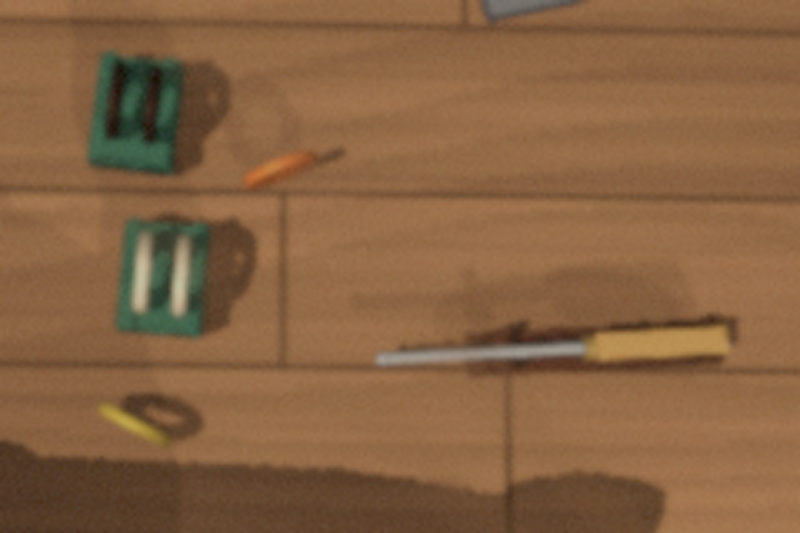

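```bash
cat >> h.py <<'E'
def goto(p,yaw_deg,R=None,p0=None):
    """print delta cm, twist for TCP target p, tool-x yaw; from current pose"""
    s=r.read_state();R=np.array(s["tcp_rot"]);p0=np.array(s["position"])
    d=R.T@(np.array(p)-p0)*100; y=np.degrees(np.arctan2(R[1,0],R[0,0]))
    t=-np.radians((yaw_deg-y+180)%360-180)
    print("delta",d.round(2),"twist",round(t,3),"| at",p0.round(4),"yaw",round(y,2),"tool z",R[:,2].round(4))
E
python3 - <<'E'
from h import *
goto([.42,.25,.22],130); goto([.424,-.333,.2],93.6)
E
```

```text
delta [-34.76 -28.17  -1.39] twist 0.63 | at [0.1503 0.607  0.2063] yaw 166.09 tool z [ 2.e-04  9.e-04 -1.e+00]
delta [-49.16 -84.67   0.55] twist 1.265 | at [0.1503 0.607  0.2063] yaw 166.09 tool z [ 2.e-04  9.e-04 -1.e+00]
```

Call:
jog_arm(fingers=1, series=[{"delta_pos": [-34.8, -28.2, -1.4], "twist": 0.63}, {"delta_pos": [-34.8, -28.2, -1.4], "twist": 0.63}, {"delta_pos": [-34.8, -28.2, -1.4], "twist": 0.63}, {"delta_pos": [-34.8, -28.2, -1.4], "twist": 0.63}, {"delta_pos": [-34.8, -28.2, -1.4], "twist": 0.63}, {"delta_pos": [-34.8, -28.2, -1.4], "twist": 0.63}, {"delta_pos": [-34.8, -28.2, -1.4], "twist": 0.63}, {"delta_pos": [-34.8, -28.2, -1.4], "twist": 0.63}, {"delta_pos": [-34.8, -28.2, -1.4], "twist": 0.63}, {"delta_pos": [-49.2, -84.7, 0.5], "twist": 1.265}, {"delta_pos": [-49.2, -84.7, 0.5], "twist": 1.265}, {"delta_pos": [-49.2, -84.7, 0.5], "twist": 1.265}, {"delta_pos": [-49.2, -84.7, 0.5], "twist": 1.265}, {"delta_pos": [-49.2, -84.7, 0.5], "twist": 1.265}, {"delta_pos": [-49.2, -84.7, 0.5], "twist": 1.265}, {"delta_pos": [-49.2, -84.7, 0.5], "twist": 1.265}, {"delta_pos": [-49.2, -84.7, 0.5], "twist": 1.265}, {"delta_pos": [-49.2, -84.7, 0.5], "twist": 1.265}, {"delta_pos": [-49.2, -84.7, 0.5], "twist": 1.265}, {"delta_pos": [-49.2, -84.7, 0.5], "twist": 1.265}])

```text
time: 1.77
position: [0.4096, -0.1512, 0.2057]
tcp_rot: [[-0.063, 0.998, 0.0], [0.998, 0.063, 0.001], [0.001, 0.0, -1.0]]
contact_force: [1.1, 0.5, -4.3]
gripper_width: 1.005
grasp_force: 0.0
```

```bash
python3 - <<'E'
from h import *
goto([.424,-.333,.2],93.6)
E
```

```text
delta [-18.24   0.29   0.56] twist 0.0 | at [ 0.4096 -0.1512  0.2057] yaw 93.63 tool z [ 1.e-04  6.e-04 -1.e+00]
```

Call:
jog_arm(series=[{"delta_pos": [-18.2, 0.3, 0.6], "twist": 0}, {"delta_pos": [-18.2, 0.3, 0.6], "twist": 0}, {"delta_pos": [-18.2, 0.3, 0.6], "twist": 0}, {"delta_pos": [-18.2, 0.3, 0.6], "twist": 0}, {"delta_pos": [-18.2, 0.3, 0.6], "twist": 0}, {"delta_pos": [-18.2, 0.3, 0.6], "twist": 0}, {"delta_pos": [-18.2, 0.3, 0.6], "twist": 0}, {"delta_pos": [-18.2, 0.3, 0.6], "twist": 0}])

```text
time: 2.43
position: [0.4246, -0.3294, 0.1992]
tcp_rot: [[-0.063, 0.998, -0.001], [0.998, 0.063, 0.001], [0.001, -0.001, -1.0]]
contact_force: [-0.2, 0.6, -4.1]
gripper_width: 1.001
grasp_force: 0.0
```

```bash
python3 - <<'E'
from h import *
im,P=cloud("wrist","w1")
h=cv2.cvtColor(im,cv2.COLOR_RGB2HSV)
m=(np.abs(P[...,0]-.424)<.03)&(np.abs(P[...,1]+.31)<.2)&(P[...,2]<.06)
for nm,mm in (("handle",m&(P[...,2]>.039)&(P[...,1]<-.27)),("rod",m&(P[...,2]>.03)&(P[...,1]>-.26)&(h[...,1]<90))):
    p=P[mm];e=np.linalg.eigh(np.cov(p[:,:2].T))[1][:,1]
    print(nm,len(p),p.mean(0).round(4),cv2.minAreaRect(p[:,:2].astype(np.float32)*1000),e.round(3),np.percentile(p[:,2],[5,50,95]).round(4))
print("under fingers z", np.nanpercentile(P[(np.abs(P[...,1]+.333)<.015)&(np.abs(np.abs(P[...,0]-.424)-.03)<.015)][:,2],[2,50,98]).round(4))
goto([.424,-.333,.032],93.6)
E
```

```text
handle 1838 [ 0.4258 -0.3317  0.0445] ((425.9207458496094, -328.7900390625), (19.442678451538086, 116.21870422363281), 3.3101015090942383) [-0.06   0.998] [0.0428 0.0447 0.046 ]
rod 1037 [ 0.4169 -0.1977  0.0379] ((417.03436279296875, -198.57815551757812), (7.237987041473389, 122.69491577148438), 3.5416266918182373) [-0.064  0.998] [0.0355 0.0381 0.0397]
under fingers z [-2.000e-04  2.422e-01  3.045e-01]
delta [-0.41 -0.11 16.74] twist 0.002 | at [ 0.4249 -0.329   0.1994] yaw 93.7 tool z [-6.0e-04  1.4e-03 -1.0e+00]
```

View pics/w1.png

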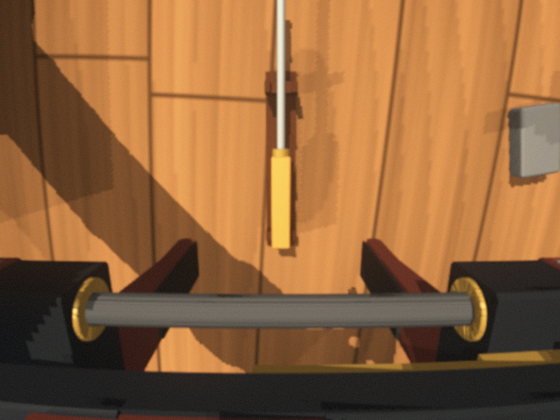

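```bash
python3 - <<'E'
from h import *
z=np.load("w1.npz");im,P=z["im"],z["P"];h=cv2.cvtColor(im,cv2.COLOR_RGB2HSV)
a=np.array([-.062,.998]);n=np.array([.998,.062]);Q=P[...,:2]-[.4258,-.3317]
s=Q@a;t=Q@n
for c in range(-90,151,10):
    m=(np.abs(s*1000-c)<5)&(np.abs(t)<.04)&(P[...,2]>.004)&(P[...,2]<.06)
    if m.sum()>3:
        p=P[m][:,2];tt=t[m];lo=(p<.03)
        print(c,m.sum(),"zmax",p.max().round(3),"zmed low",np.round(np.median(p[lo]),4) if lo.any() else None,"t low",(tt[lo].min().round(4),tt[lo].max().round(4)) if lo.any() else None)
m=(P[...,2]>.04)&(P[...,2]<.05)&(np.abs(t)<.015)&(h[...,1]>150)&(h[...,2]>150)
print("handle s range",np.percentile(s[m],[.5,99.5]))
E
```

```text
-70 4 zmax 0.005 zmed low 0.0046 t low (np.float64(-0.0167), np.float64(-0.0131))
-60 32 zmax 0.043 zmed low 0.0051 t low (np.float64(-0.0167), np.float64(0.0163))
-50 238 zmax 0.047 zmed low 0.0246 t low (np.float64(-0.0171), np.float64(0.0165))
-40 282 zmax 0.047 zmed low 0.0134 t low (np.float64(-0.017), np.float64(0.0166))
-30 223 zmax 0.047 zmed low 0.0049 t low (np.float64(-0.0165), np.float64(0.0159))
-20 243 zmax 0.047 zmed low 0.0048 t low (np.float64(-0.0164), np.float64(0.0168))
-10 250 zmax 0.047 zmed low 0.0048 t low (np.float64(-0.0163), np.float64(0.0169))
0 244 zmax 0.047 zmed low 0.0049 t low (np.float64(-0.0162), np.float64(0.0167))
10 256 zmax 0.047 zmed low 0.0049 t low (np.float64(-0.0162), np.float64(0.0166))
20 254 zmax 0.047 zmed low 0.005 t low (np.float64(-0.016), np.float64(0.0165))
30 267 zmax 0.047 zmed low 0.005 t low (np.float64(-0.0171), np.float64(0.0164))
40 278 zmax 0.046 zmed low 0.0051 t low (np.float64(-0.0171), np.float64(0.0163))
50 276 zmax 0.045 zmed low 0.0049 t low (np.float64(-0.017), np.float64(0.0162))
60 246 zmax 0.04 zmed low 0.005 t low (np.float64(-0.0169), np.float64(0.0161))
70 244 zmax 0.04 zmed low 0.005 t low (np.float64(-0.0168), np.float64(0.016))
80 254 zmax 0.04 zmed low 0.005 t low (np.float64(-0.0168), np.float64(0.017))
90 254 zmax 0.04 zmed low 0.005 t low (np.float64(-0.0167), np.float64(0.0169))
100 248 zmax 0.04 zmed low 0.0051 t low (np.float64(-0.0166), np.float64(0.0168))
110 389 zmax 0.043 zmed low 0.0056 t low (np.float64(-0.032), np.float64(0.0156))
120 234 zmax 0.042 zmed low 0.0297 t low (np.float64(-0.0103), np.float64(0.0088))
130 236 zmax 0.04 zmed low 0.005 t low (np.float64(-0.0164), np.float64(0.0153))
140 97 zmax 0.041 zmed low None t low None
150 97 zmax 0.04 zmed low None t low None
handle s range [-0.0544825   0.05097667]
```

Call:
jog_arm(series=[{"delta_pos": [-0.4, 0.1, 4], "twist": 0}, {"delta_pos": [-0.4, 0.1, 8], "twist": 0}, {"delta_pos": [-0.4, 0.1, 11], "twist": 0}, {"delta_pos": [-0.4, 0.1, 13.5], "twist": 0}, {"delta_pos": [-0.4, 0.1, 15.5], "twist": 0}, {"delta_pos": [-0.4, 0.1, 16.7], "twist": 0}, {"delta_pos": [-0.4, 0.1, 16.7], "twist": 0}, {"delta_pos": [-0.4, 0.1, 16.7], "twist": 0}, {"delta_pos": [-0.4, 0.1, 16.7], "twist": 0}])

```text
time: 3.23
position: [0.427, -0.3348, 0.0342]
tcp_rot: [[-0.064, 0.998, 0.002], [0.998, 0.064, -0.001], [-0.001, 0.002, -1.0]]
contact_force: [-0.6, 0.2, -4.5]
gripper_width: 1.001
grasp_force: 0.0
```

Call:
jog_arm(fingers=-1, series=[{"delta_pos": [0, 0, 0], "twist": 0}, {"delta_pos": [0, 0, 0], "twist": 0}, {"delta_pos": [0, 0, 0], "twist": 0}, {"delta_pos": [0, 0, 0], "twist": 0}, {"delta_pos": [0, 0, 0], "twist": 0}, {"delta_pos": [0, 0, 0], "twist": 0}, {"delta_pos": [0, 0, 0], "twist": 0}, {"delta_pos": [0, 0, 0], "twist": 0}, {"delta_pos": [0, 0, 0], "twist": 0}, {"delta_pos": [0, 0, 0], "twist": 0}, {"delta_pos": [0, 0, 0], "twist": 0}, {"delta_pos": [0, 0, 0], "twist": 0}])

```text
time: 4.23
position: [0.4261, -0.3346, 0.0328]
tcp_rot: [[-0.063, 0.998, -0.0], [0.998, 0.063, 0.0], [0.0, -0.0, -1.0]]
contact_force: [0.1, -0.3, -4.1]
gripper_width: 0.124
grasp_force: 0.0
```

```bash
python3 - <<'E'
from h import *
im,P=cloud("wrist","w2");s=r.read_state();print(s["gripper_width"],s["grasp_force"],s["position"],s["time"])
E
```

```text
0.08613313322595194 0.0 [ 0.42609375 -0.33465591  0.03280805] 4.2833
```

View pics/w2.png

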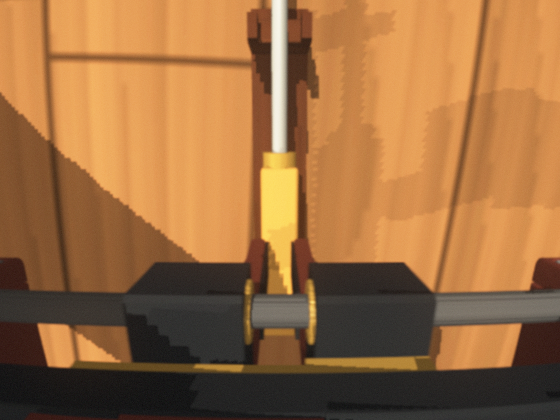

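The picture shows both fingers, at (257,255) and (303,255), flanking the handle at (280,220). The width is still falling, so I'll let it settle.

Call:
jog_arm(series=[{"delta_pos": [0, 0, 0], "twist": 0}, {"delta_pos": [0, 0, 0], "twist": 0}, {"delta_pos": [0, 0, 0], "twist": 0}, {"delta_pos": [0, 0, 0], "twist": 0}])

```text
time: 4.62
position: [0.4261, -0.3347, 0.0328]
tcp_rot: [[-0.063, 0.998, -0.0], [0.998, 0.063, 0.0], [0.0, -0.0, -1.0]]
contact_force: [-0.3, -1.1, -3.7]
gripper_width: 0.007
grasp_force: 0.0
```

```bash
python3 - <<'E'
from h import *
im,P=cloud("wrist","w3");im2,P2=cloud("side","side1");s=r.read_state();print(s["gripper_width"],s["grasp_force"],s["position"])
a=cv2.resize(im2[220:420,240:440],(420,420),interpolation=cv2.INTER_CUBIC)
cv2.imwrite("pics/mix.png",cv2.resize(np.hstack([a,im[:, 90:470]]),(800,420))[...,::-1])
E
```

```text
0.006291752207580859 0.0 [ 0.42609957 -0.33466292  0.03282547]
```

View pics/mix.png

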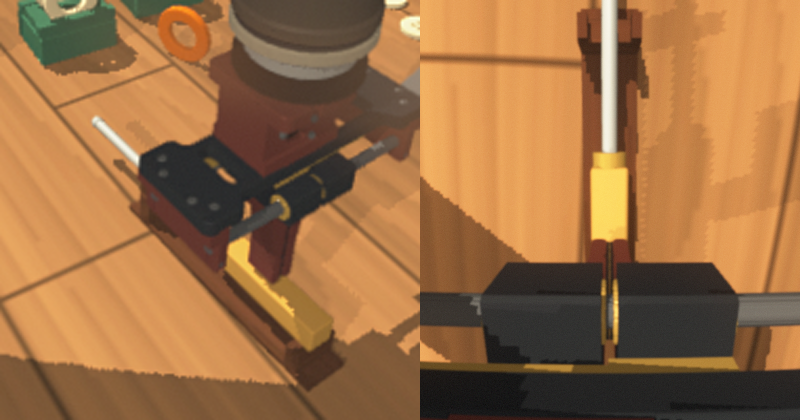

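```bash
python3 - <<'E'
from h import *
for f in("w3","side1"):
    z=np.load(f+".npz");im,P=z["im"],z["P"];h=cv2.cvtColor(im,cv2.COLOR_RGB2HSV)
    y=(h[...,0]>17)&(h[...,0]<28)&(h[...,1]>130)&(P[...,2]>.03)&(P[...,2]<.07)&(abs(P[...,1]+.333)<.07)&(abs(P[...,0]-.426)<.03)
    q=P[y];print(f,"handle",len(q),np.percentile(q,[1,50,99],axis=0).round(4).tolist())
    d=((h[...,0]<10)|(h[...,0]>172))&(h[...,1]>60)&(P[...,2]>.008)&(P[...,2]<.14)&(abs(P[...,1]+.333)<.02)&(abs(P[...,0]-.426)<.06)
    q=P[d]; print(" finger",len(q),np.percentile(q,[0,1,5,50,99],axis=0).round(4).tolist())
z=np.load("side1.npz");im,P=z["im"],z["P"]
np.set_printoptions(linewidth=200)
for v in range(320,372,4): print(v,[(u,tuple(im[v,u].tolist()),tuple((P[v,u]*1000).round().tolist())) for u in range(352,388,12)])
E
```

```text
w3 handle 2939 [[0.414, -0.3255, 0.0395], [0.4234, -0.3023, 0.0446], [0.433, -0.2804, 0.0461]]
 finger 881 [[0.4155, -0.3386, 0.0517], [0.4163, -0.3296, 0.0522], [0.4171, -0.3256, 0.0552], [0.4264, -0.324, 0.0724], [0.4342, -0.3229, 0.138]]
side1 handle 436 [[0.4154, -0.3869, 0.0314], [0.4207, -0.3531, 0.0432], [0.4369, -0.3013, 0.0456]]
 finger 515 [[0.4, -0.348, 0.0505], [0.4007, -0.3473, 0.0529], [0.4015, -0.3469, 0.0546], [0.4186, -0.3443, 0.0793], [0.4358, -0.3262, 0.1321]]
320 [(352, (44, 45, 46), (360.0, -371.0, 172.0)), (364, (63, 59, 56), (389.0, -360.0, 146.0)), (376, (157, 121, 60), (402.0, -366.0, 145.0))]
324 [(352, (43, 44, 43), (359.0, -372.0, 166.0)), (364, (77, 74, 70), (385.0, -364.0, 146.0)), (376, (90, 76, 51), (402.0, -367.0, 139.0))]
328 [(352, (64, 63, 60), (369.0, -362.0, 146.0)), (364, (76, 47, 40), (415.0, -335.0, 96.0)), (376, (71, 43, 38), (425.0, -346.0, 100.0))]
332 [(352, (63, 62, 61), (366.0, -366.0, 144.0)), (364, (76, 46, 38), (416.0, -335.0, 87.0)), (376, (60, 41, 37), (428.0, -345.0, 89.0))]
336 [(352, (245, 202, 87), (425.0, -302.0, 43.0)), (364, 
[... 503 characters left out ...]
52 [(352, (187, 134, 61), (417.0, -315.0, 26.0)), (364, (201, 143, 66), (421.0, -335.0, 44.0)), (376, (157, 113, 55), (436.0, -344.0, 43.0))]
356 [(352, (73, 48, 37), (425.0, -307.0, 3.0)), (364, (228, 169, 75), (418.0, -340.0, 42.0)), (376, (160, 116, 56), (431.0, -349.0, 44.0))]
360 [(352, (95, 62, 42), (421.0, -313.0, 4.0)), (364, (193, 139, 63), (418.0, -341.0, 34.0)), (376, (158, 115, 56), (425.0, -356.0, 46.0))]
364 [(352, (132, 81, 54), (417.0, -319.0, 3.0)), (364, (175, 125, 58), (418.0, -342.0, 27.0)), (376, (214, 151, 68), (421.0, -360.0, 45.0))]
368 [(352, (116, 73, 47), (412.0, -325.0, 4.0)), (364, (72, 47, 35), (426.0, -335.0, 4.0)), (376, (208, 149, 66), (418.0, -365.0, 43.0))]
```

The fingertips are really at z≈0.051 while the TCP reads 0.033. They closed about 6 mm above the handle, which is undisturbed. So the tips are about 18 mm behind the reported TCP. I'll open and go 35 mm lower.

Call:
jog_arm(fingers=1, series=[{"delta_pos": [0, 0, 0], "twist": 0}, {"delta_pos": [0, 0, 0], "twist": 0}, {"delta_pos": [0, 0, 0], "twist": 0}, {"delta_pos": [0, 0, 0], "twist": 0}, {"delta_pos": [0, 0, 0], "twist": 0}, {"delta_pos": [0, 0, 0], "twist": 0}, {"delta_pos": [0, 0, 0], "twist": 0}, {"delta_pos": [0, 0, 0], "twist": 0}, {"delta_pos": [0, 0, 0], "twist": 0}, {"delta_pos": [0.1, 0, 1], "twist": 0}, {"delta_pos": [0.1, 0, 2], "twist": 0}, {"delta_pos": [0.1, 0, 2.8], "twist": 0}, {"delta_pos": [0.1, 0, 3.4], "twist": 0}, {"delta_pos": [0.1, 0, 3.4], "twist": 0}, {"delta_pos": [0.1, 0, 3.4], "twist": 0}])

```text
time: 5.97
position: [0.4255, -0.3337, -0.0018]
tcp_rot: [[-0.063, 0.998, -0.001], [0.998, 0.063, 0.0], [0.001, -0.001, -1.0]]
contact_force: [0.2, -0.6, -5.6]
gripper_width: 0.998
grasp_force: 0.0
```

Call:
jog_arm(fingers=-1, series=[{"delta_pos": [0, 0, 0], "twist": 0}, {"delta_pos": [0, 0, 0], "twist": 0}, {"delta_pos": [0, 0, 0], "twist": 0}, {"delta_pos": [0, 0, 0], "twist": 0}, {"delta_pos": [0, 0, 0], "twist": 0}, {"delta_pos": [0, 0, 0], "twist": 0}, {"delta_pos": [0, 0, 0], "twist": 0}, {"delta_pos": [0, 0, 0], "twist": 0}, {"delta_pos": [0, 0, 0], "twist": 0}, {"delta_pos": [0, 0, 0], "twist": 0}, {"delta_pos": [0, 0, 0], "twist": 0}, {"delta_pos": [0, 0, 0], "twist": 0}, {"delta_pos": [0, 0, 0], "twist": 0}, {"delta_pos": [0, 0, 0], "twist": 0}])

```text
time: 7.13
position: [0.4261, -0.3337, -0.0012]
tcp_rot: [[-0.063, 0.998, -0.0], [0.998, 0.063, 0.0], [0.0, -0.0, -1.0]]
contact_force: [0.3, 0.8, -4.2]
gripper_width: 0.223
grasp_force: 30.0
```

Call:
jog_arm(series=[{"delta_pos": [0, 0, -1], "twist": 0}, {"delta_pos": [0, 0, -2], "twist": 0}, {"delta_pos": [0, 0, -4], "twist": 0}, {"delta_pos": [0, 0, -6], "twist": 0}, {"delta_pos": [0, 0, -8], "twist": 0}, {"delta_pos": [0, 0, -8], "twist": 0}, {"delta_pos": [0, 0, -8], "twist": 0}])

```text
time: 7.72
position: [0.4269, -0.3339, 0.08]
tcp_rot: [[-0.063, 0.998, 0.003], [0.998, 0.063, -0.001], [-0.001, 0.003, -1.0]]
contact_force: [0.1, 0.6, -5.6]
gripper_width: 0.225
grasp_force: 30.0
```

```bash
python3 - <<'E'
from h import *
goto([.4487,-.259,.06],85.7)
E
```

```text
delta [7.34 2.64 2.  ] twist 0.138 | at [ 0.4269 -0.3339  0.08  ] yaw 93.63 tool z [ 2.7e-03 -9.0e-04 -1.0e+00]
```

Call:
jog_arm(series=[{"delta_pos": [2.5, 0.9, 0.7], "twist": 0.05}, {"delta_pos": [5, 1.8, 1.4], "twist": 0.1}, {"delta_pos": [7.3, 2.6, 2], "twist": 0.138}, {"delta_pos": [7.3, 2.6, 2], "twist": 0.138}, {"delta_pos": [7.3, 2.6, 2], "twist": 0.138}, {"delta_pos": [7.3, 2.6, 2], "twist": 0.138}])

```text
time: 8.22
position: [0.4469, -0.2594, 0.0583]
tcp_rot: [[0.074, 0.997, -0.001], [0.997, -0.074, -0.0], [-0.0, -0.001, -1.0]]
contact_force: [-0.7, -1.5, -6.2]
gripper_width: 0.225
grasp_force: 30.0
```

```bash
cat > meas.py <<'E'
from h import *
def rod(f,lo=.03,hi=.2):
    s=r.read_state();R=np.array(s["tcp_rot"]);p0=np.array(s["position"]);z=np.load(f+".npz");im,P=z["im"],z["P"]
    h=cv2.cvtColor(im,cv2.COLOR_RGB2HSV);Q=(P-p0)@R
    m=(Q[...,0]>.07)&(Q[...,0]<.23)&(abs(Q[...,1])<.02)&(abs(Q[...,2]+.035)<.03)&(h[...,1]<90)
    q=Q[m]*1000;ax=np.polyfit(q[:,0],q[:,1],1);az=np.polyfit(q[:,0],q[:,2],1)
    print(f,"rod n",len(q),"tip x",np.percentile(q[:,0],99).round(1),"y at100/215",np.polyval(ax,[100,215]).round(1),"z at 60/215 (tool, down+)",np.polyval(az,[60,215]).round(1))
E
python3 - <<'E'
from meas import *
cloud("top","top2");cloud("side","side2")
rod("top2");rod("side2")
def rr(f):
    z=np.load(f+".npz");P=z["P"];m=(abs(P[...,0]-.471)<.045)&(abs(P[...,1]-.04)<.045)
    for lo,hi in((.05,.11),(.03,.05)):
        p=P[m&(P[...,2]>lo)&(P[...,2]<hi)];print(f,lo,len(p),[np.round(v,1) for v in cv2.minAreaRect(p[:,:2].astype(np.float32)*1000)],np.percentile(p[:,2],99).round(4))
rr("top2");rr("side2")
goto([.4487,-.259,.027],85.7);goto([.4637,-.06,.027],85.7)
E
```

```text
top2 rod n 202 tip x 211.7 y at100/215 [-1.4 -1.6] z at 60/215 (tool, down+) [-38.2 -37.7]
side2 rod n 64 tip x 208.3 y at100/215 [-1.2 -0.5] z at 60/215 (tool, down+) [-40.  -36.9]
top2 0.05 175 [array([474.8,  36.2]), array([42.1, 67. ]), np.float64(85.2)] 0.0932
top2 0.03 671 [array([471.2,  39.6]), array([65.8, 83.9]), np.float64(85.4)] 0.0481
side2 0.05 513 [array([472.1,  37.3]), array([38.2, 58.9]), np.float64(83.5)] 0.0912
side2 0.03 628 [array([472.8,  36.7]), array([63.8, 85.1]), np.float64(84.6)] 0.0494
delta [0.14 0.17 3.18] twist -0.001 | at [ 0.4469 -0.2603  0.0588] yaw 85.64 tool z [-2.e-04 -6.e-04 -1.e+00]
delta [20.1   0.15  3.16] twist -0.001 | at [ 0.4469 -0.2603  0.0588] yaw 85.64 tool z [-2.e-04 -6.e-04 -1.e+00]
```

Call:
jog_arm(series=[{"delta_pos": [0, 0.3, 1.6], "twist": 0}, {"delta_pos": [0, 0.3, 3.1], "twist": 0}, {"delta_pos": [0, 0.3, 3.1], "twist": 0}, {"delta_pos": [0, 0.3, 3.1], "twist": 0}, {"delta_pos": [2, 0.3, 3.1], "twist": 0}, {"delta_pos": [4, 0.3, 3.1], "twist": 0}, {"delta_pos": [5, 0.3, 3.1], "twist": 0}, {"delta_pos": [5, 0.3, 3.1], "twist": 0}, {"delta_pos": [5, 0.3, 3.1], "twist": 0}])

```text
time: 9.07
position: [0.4546, -0.2099, 0.0285]
tcp_rot: [[0.074, 0.997, 0.001], [0.997, -0.074, -0.0], [-0.0, 0.001, -1.0]]
contact_force: [0.1, 0.1, -5.1]
gripper_width: 0.225
grasp_force: 30.0
```

```bash
python3 - <<'E'
from meas import *
cloud("top","top3");cloud("side","side3");rod("top3");rod("side3")
goto([.4637,-.06,.027],85.7)
a=np.load("side3.npz")["im"][180:300,220:380];b=np.load("top3.npz")["im"][180:280,220:353]
cv2.imwrite("pics/mix3.png",np.hstack([cv2.resize(a,(450,338)),cv2.resize(b,(350,338))])[...,::-1])
E
```

```text
top3 rod n 245 tip x 229.6 y at100/215 [-1.3 -0.9] z at 60/215 (tool, down+) [-47.2 -25.7]
side3 rod n 151 tip x 229.8 y at100/215 [-0.1 -2.9] z at 60/215 (tool, down+) [-52.8 -20.3]
delta [15.11 -0.21  0.12] twist -0.001 | at [ 0.4544 -0.2108  0.0284] yaw 85.67 tool z [ 1.e-03 -9.e-04 -1.e+00]
```

View pics/mix3.png

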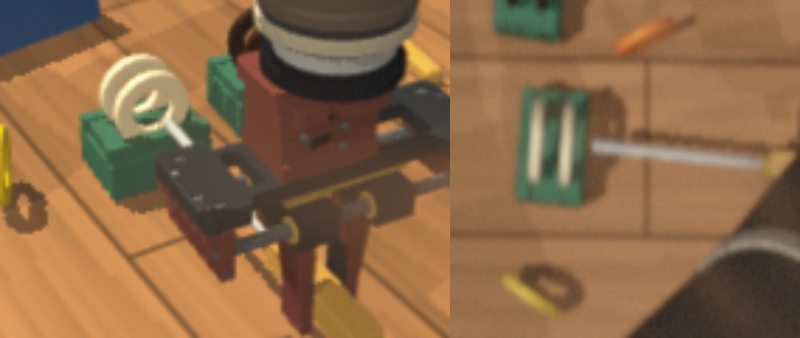

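Both views show the rod tip (595,146) pointing at the middle of the cream rings (552,143). I'll push it in.

Call:
jog_arm(series=[{"delta_pos": [2, 0, 0], "twist": 0}, {"delta_pos": [4, 0, 0], "twist": 0}, {"delta_pos": [6, 0, 0], "twist": 0}, {"delta_pos": [8, 0, 0], "twist": 0}, {"delta_pos": [10, 0, 0], "twist": 0}, {"delta_pos": [12, 0, 0], "twist": 0}, {"delta_pos": [14, 0, 0], "twist": 0}, {"delta_pos": [15.1, 0, 0], "twist": 0}, {"delta_pos": [15.1, 0, 0], "twist": 0}, {"delta_pos": [15.1, 0, 0], "twist": 0}, {"delta_pos": [15.1, 0, 0], "twist": 0}, {"delta_pos": [15.1, 0, 0], "twist": 0}, {"delta_pos": [15.1, 0, 0], "twist": 0}])

```text
time: 10.25
position: [0.4653, -0.0603, 0.0279]
tcp_rot: [[0.077, 0.997, 0.0], [0.997, -0.077, -0.0], [-0.0, 0.0, -1.0]]
contact_force: [-0.1, 0.4, -5.4]
gripper_width: 0.225
grasp_force: 30.0
```

```bash
python3 - <<'E'
from meas import *
cloud("top","top4")
s=r.read_state();R=np.array(s["tcp_rot"]);p0=np.array(s["position"]);z=np.load("top4.npz");P=z["P"];Q=(P-p0)@R
m=(P[...,2]>.07)&(P[...,2]<.11)&(Q[...,0]>.06)&(Q[...,0]<.16)&(abs(Q[...,1])<.05)
print("rings tool-x hist",np.histogram(Q[m][:,0]*1000,bins=range(60,165,8)),"y",Q[m][:,1].mean())
g=(abs(Q[...,1])<.01)&(Q[...,0]>.135)&(Q[...,0]<.25)&(abs(Q[...,2]+.036)<.012);print("tip beyond",g.sum(),np.percentile(Q[g],[50,99],axis=0).round(4))
goto([.4637,-.06,.027],85.7)
E
```

```text
rings tool-x hist (array([ 0,  0, 10, 30,  1,  0, 61, 19,  0,  0,  0,  0,  0]), array([ 60,  68,  76,  84,  92, 100, 108, 116, 124, 132, 140, 148, 156,
       164])) y 0.00034626872135642446
tip beyond 104 [[ 0.1734 -0.0015 -0.0383]
 [ 0.2095  0.0027 -0.0341]]
delta [-0.01 -0.17  0.09] twist -0.002 | at [ 0.4654 -0.06    0.0279] yaw 85.61 tool z [ 2.e-04 -2.e-04 -1.e+00]
```

Call:
jog_arm(series=[{"delta_pos": [0, 0, -0.7], "twist": 0}, {"delta_pos": [0, 0, -1.4], "twist": 0}, {"delta_pos": [0, 0, -2.1], "twist": 0}, {"delta_pos": [0, 0, -2.8], "twist": 0}, {"delta_pos": [0, 0, -3.6], "twist": 0}, {"delta_pos": [0, 0, -4.6], "twist": 0}, {"delta_pos": [0, 0, -5.8], "twist": 0}, {"delta_pos": [0, 0, -7], "twist": 0}, {"delta_pos": [0, 0, -8.2], "twist": 0}, {"delta_pos": [0, 0, -9.4], "twist": 0}, {"delta_pos": [0, 0, -10.2], "twist": 0}, {"delta_pos": [0, 0, -10.2], "twist": 0}, {"delta_pos": [0, 0, -10.2], "twist": 0}, {"delta_pos": [0, 0, -10.2], "twist": 0}, {"delta_pos": [0, 0, -10.2], "twist": 0}])

```text
time: 11.55
position: [0.465, -0.0589, 0.1293]
tcp_rot: [[0.075, 0.997, -0.001], [0.997, -0.075, -0.0], [-0.0, -0.001, -1.0]]
contact_force: [0.8, 0.8, -6.5]
gripper_width: 0.222
grasp_force: 30.0
```

```bash
cat >> meas.py <<'E'
def rings(f):
    s=r.read_state();R=np.array(s["tcp_rot"]);p0=np.array(s["position"]);z=np.load(f+".npz");im,P=z["im"],z["P"];Q=(P-p0)@R*1000
    m=(Q[...,0]>52)&(Q[...,0]<225)&(abs(Q[...,1])<35)&(Q[...,2]<12)&(Q[...,2]>-70)
    h=np.histogram(Q[m&((abs(Q[...,1])>7)|(Q[...,2]<-42))][:,0],bins=range(50,235,7));print(f,"ring hist",dict(zip(h[1].tolist(),h[0].tolist())))
    g=m&(abs(Q[...,1])<6)&(Q[...,2]>-45)&(Q[...,2]<-25);q=Q[g];print(" rod z fit at 60/200",np.polyval(np.polyfit(q[:,0],q[:,2],1),[60,200]).round(1),np.polyval(np.polyfit(q[:,0],q[:,1],1),[60,200]).round(1))
E
python3 - <<'E'
from meas import *
cloud("top","top5");cloud("side","side5");rings("top5");rings("side5")
goto([.481,.2365,.13],100)
cv2.imwrite("pics/side5c.png",cv2.resize(np.load("side5.npz")["im"][120:300,180:420],(800,600))[...,::-1])
E
```

```text
top5 ring hist {50: 0, 57: 0, 64: 0, 71: 0, 78: 43, 85: 54, 92: 0, 99: 0, 106: 57, 113: 54, 120: 0, 127: 0, 134: 0, 141: 0, 148: 0, 155: 0, 162: 0, 169: 0, 176: 0, 183: 0, 190: 0, 197: 0, 204: 0, 211: 0, 218: 0, 225: 0}
 rod z fit at 60/200 [-38.4 -38. ] [-1.3 -1.3]
side5 ring hist {50: 2, 57: 0, 64: 0, 71: 0, 78: 225, 85: 18, 92: 0, 99: 0, 106: 103, 113: 15, 120: 0, 127: 0, 134: 0, 141: 0, 148: 0, 155: 0, 162: 0, 169: 0, 176: 0, 183: 0, 190: 0, 197: 0, 204: 0, 211: 0, 218: 0, 225: 0}
 rod z fit at 60/200 [-39.4 -39. ] [-1.8  0.7]
delta [29.59 -0.63 -0.07] twist -0.25 | at [ 0.4651 -0.059   0.1294] yaw 85.7 tool z [-1.e-03 -3.e-04 -1.e+00]
```

View pics/side5c.png

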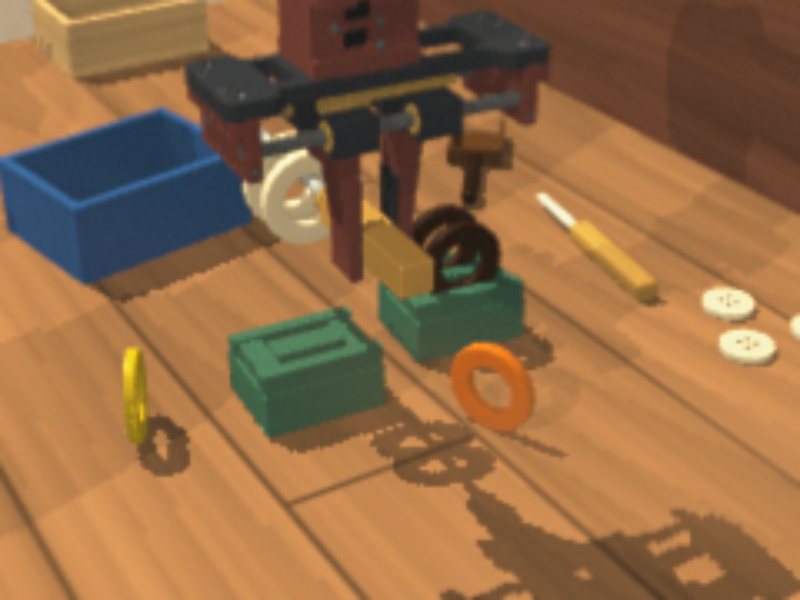

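Both cream rings hang on the rod at (290,190), and the rack at (305,370) is empty. I'll carry them to the tub smoothly.

Call:
jog_arm(series=[{"delta_pos": [0.7, 0, 0], "twist": -0.01}, {"delta_pos": [2, 0, 0], "twist": -0.02}, {"delta_pos": [4, 0, 0], "twist": -0.04}, {"delta_pos": [6, 0, 0], "twist": -0.06}, {"delta_pos": [8, -0.1, 0], "twist": -0.08}, {"delta_pos": [10, -0.2, 0], "twist": -0.1}, {"delta_pos": [12, -0.2, 0], "twist": -0.12}, {"delta_pos": [14, -0.3, 0], "twist": -0.14}, {"delta_pos": [16, -0.3, 0], "twist": -0.16}, {"delta_pos": [18, -0.4, 0], "twist": -0.18}, {"delta_pos": [20, -0.4, 0], "twist": -0.2}, {"delta_pos": [22, -0.5, 0], "twist": -0.22}, {"delta_pos": [24, -0.5, 0], "twist": -0.23}, {"delta_pos": [26, -0.6, 0], "twist": -0.24}, {"delta_pos": [28, -0.6, 0], "twist": -0.25}, {"delta_pos": [29, -0.6, 0], "twist": -0.25}, {"delta_pos": [29.6, -0.6, 0], "twist": -0.25}, {"delta_pos": [29.6, -0.6, 0], "twist": -0.25}, {"delta_pos": [29.6, -0.6, 0], "twist": -0.25}, {"delta_pos": [29.6, -0.6, 0], "twist": -0.25}])

```text
time: 13.32
position: [0.4818, 0.2353, 0.1299]
tcp_rot: [[-0.172, 0.985, -0.0], [0.985, 0.172, -0.0], [-0.0, -0.0, -1.0]]
contact_force: [-0.1, -0.1, -6.5]
gripper_width: 0.228
grasp_force: 30.0
```

```bash
python3 - <<'E'
from meas import *
cloud("top","top6");rings("top6")
s=r.read_state();R=np.array(s["tcp_rot"]);p0=np.array(s["position"]);z=np.load("top6.npz");P,im=z["P"],z["im"];h=cv2.cvtColor(im,cv2.COLOR_RGB2HSV)
m=(h[...,0]>100)&(h[...,0]<125)&(h[...,1]>140)&(abs(P[...,2]-.063)<.012)&(abs(P[...,0]-.463)<.12)&(abs(P[...,1]-.335)<.12)
p=P[m];q=((p-p0)@R)*1000
print(len(p),[np.round(v,1) for v in cv2.minAreaRect(q[:,:2].astype(np.float32))],"rim z",np.percentile(p[:,2],[50,90]))
goto([.481,.2365,.042],100)
E
```

```text
top6 ring hist {50: 0, 57: 0, 64: 0, 71: 0, 78: 0, 85: 0, 92: 0, 99: 0, 106: 0, 113: 0, 120: 0, 127: 0, 134: 0, 141: 0, 148: 0, 155: 0, 162: 0, 169: 0, 176: 0, 183: 0, 190: 0, 197: 0, 204: 0, 211: 0, 218: 0, 225: 0}Traceback (most recent call last):
  File "<stdin>", line 2, in <module>
  File "meas.py", line 12, in rings
    g=m&(abs(Q[...,1])<6)&(Q[...,2]>-45)&(Q[...,2]<-25);q=Q[g];print(" rod z fit at 60/200",np.polyval(np.polyfit(q[:,0],q[:,2],1),[60,200]).round(1),np.polyval(np.polyfit(q[:,0],q[:,1],1),[60,200]).round(1))
                                                                                                       ~~~~~~~~~~^^^^^^^^^^^^^^^^^
    raise TypeError("expected non-empty vector for x")
TypeError: expected non-empty vector for x
```

```bash
python3 - <<'E'
from meas import *
cloud("side","side6");cloud("wrist","w6")
s=r.read_state();R=np.array(s["tcp_rot"]);p0=np.array(s["position"])
for f in("side6","w6"):
    try: rings(f)
    except Exception as e: print(f,e)
    z=np.load(f+".npz");P,im=z["P"],z["im"];h=cv2.cvtColor(im,cv2.COLOR_RGB2HSV)
    m=(h[...,0]>100)&(h[...,0]<125)&(h[...,1]>140)&(abs(P[...,2]-.063)<.008)&(abs(P[...,0]-.463)<.12)&(abs(P[...,1]-.335)<.12)
    p=P[m]
    if len(p)>5:
        q=((p-p0)@R)*1000
        print(f,len(p),[np.round(v,1) for v in cv2.minAreaRect(q[:,:2].astype(np.float32))],"rim z",np.percentile(p[:,2],[50,90]))
goto([.481,.2365,.042],100)
cv2.imwrite("pics/m6.png",cv2.resize(np.hstack([np.load("side6.npz")["im"][100:260,120:333],cv2.resize(np.load("w6.npz")["im"],(213,160))]),(800,300))[...,::-1])
E
```

```text
side6 ring hist {50: 1, 57: 0, 64: 0, 71: 3, 78: 180, 85: 15, 92: 0, 99: 14, 106: 116, 113: 14, 120: 0, 127: 0, 134: 0, 141: 0, 148: 0, 155: 0, 162: 0, 169: 0, 176: 0, 183: 0, 190: 0, 197: 0, 204: 0, 211: 0, 218: 0, 225: 0}
 rod z fit at 60/200 [-38.6 -36. ] [-2.  -0.9]
side6 481 [array([97.3, -2.4]), array([126.1, 157.8]), np.float64(0.1)] rim z [0.06245435 0.06562153]
w6 ring hist {50: 158, 57: 0, 64: 0, 71: 0, 78: 2853, 85: 980, 92: 0, 99: 0, 106: 4759, 113: 423, 120: 0, 127: 0, 134: 0, 141: 0, 148: 0, 155: 0, 162: 0, 169: 0, 176: 0, 183: 0, 190: 0, 197: 0, 204: 0, 211: 0, 218: 0, 225: 0}
 rod z fit at 60/200 [-39.4 -39.3] [-0.2 -0.6]
w6 5105 [array([97.8, -0.4]), array([159. , 118.6]), np.float64(89.9)] rim z [0.06570116 0.06671021]
delta [ 0.1  -0.06  8.8 ] twist -0.001 | at [0.4818 0.2357 0.13  ] yaw 99.93 tool z [ 0.e+00  1.e-04 -1.e+00]
```

View pics/m6.png

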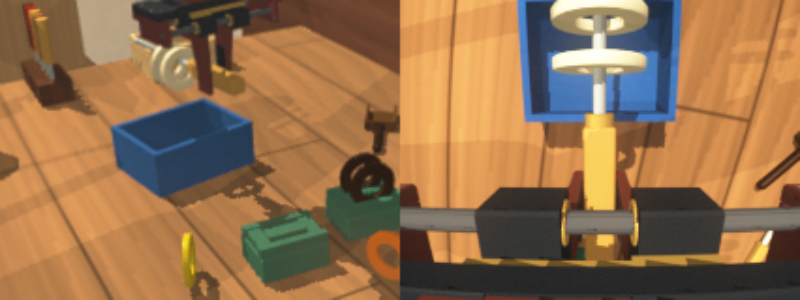

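The side view shows the rings over the tub, and the wrist view shows the rod centred on it and square to it. I'll lower it.

Call:
jog_arm(series=[{"delta_pos": [0, 0, 1], "twist": 0}, {"delta_pos": [0, 0, 2.5], "twist": 0}, {"delta_pos": [0, 0, 4], "twist": 0}, {"delta_pos": [0, 0, 5.5], "twist": 0}, {"delta_pos": [0, 0, 7], "twist": 0}, {"delta_pos": [0, 0, 8], "twist": 0}, {"delta_pos": [0, 0, 8.5], "twist": 0}, {"delta_pos": [0, 0, 8.8], "twist": 0}, {"delta_pos": [0, 0, 8.9], "twist": 0}, {"delta_pos": [0, 0, 8.9], "twist": 0}, {"delta_pos": [0, 0, 8.9], "twist": 0}, {"delta_pos": [0, 0, 8.9], "twist": 0}, {"delta_pos": [0, 0, 8.9], "twist": 0}])

```text
time: 14.55
position: [0.4819, 0.2369, 0.0413]
tcp_rot: [[-0.174, 0.985, 0.001], [0.985, 0.174, 0.001], [0.001, 0.001, -1.0]]
contact_force: [-0.8, -0.2, -5.5]
gripper_width: 0.224
grasp_force: 30.0
```

Call:
jog_arm(fingers=1, series=[{"delta_pos": [0, 0, 0], "twist": 0}, {"delta_pos": [0, 0, 0], "twist": 0}, {"delta_pos": [0, 0, 0], "twist": 0}, {"delta_pos": [0, 0, 0], "twist": 0}, {"delta_pos": [0, 0, 0], "twist": 0}, {"delta_pos": [0, 0, 0], "twist": 0}, {"delta_pos": [0, 0, 0], "twist": 0}, {"delta_pos": [0, 0, 0], "twist": 0}, {"delta_pos": [0, 0, 0], "twist": 0}, {"delta_pos": [0, 0, 0], "twist": 0}, {"delta_pos": [0, 0, 0], "twist": 0}, {"delta_pos": [0, 0, 0], "twist": 0}])

```text
time: 15.55
position: [0.4817, 0.2367, 0.0409]
tcp_rot: [[-0.174, 0.985, 0.0], [0.985, 0.174, 0.0], [0.0, 0.0, -1.0]]
contact_force: [0.3, 0.7, -4.0]
gripper_width: 0.999
grasp_force: 0.0
```

Call:
jog_arm(series=[{"delta_pos": [0, 0, -1], "twist": 0}, {"delta_pos": [0, 0, -3], "twist": 0}, {"delta_pos": [0, 0, -6], "twist": 0}, {"delta_pos": [0, 0, -9], "twist": 0}, {"delta_pos": [0, 0, -12], "twist": 0}, {"delta_pos": [0, 0, -12], "twist": 0}, {"delta_pos": [0, 0, -12], "twist": 0}, {"delta_pos": [0, 0, -12], "twist": 0}])

```text
time: 16.22
position: [0.4809, 0.2368, 0.1602]
tcp_rot: [[-0.175, 0.985, -0.001], [0.985, 0.175, 0.0], [0.0, -0.001, -1.0]]
contact_force: [-0.3, -0.6, -5.5]
gripper_width: 0.999
grasp_force: 0.0
```

```bash
python3 - <<'E'
from h import *
im,P=cloud("wrist","w7");i2,P2=cloud("side","side7");h=cv2.cvtColor(im,cv2.COLOR_RGB2HSV)
a=np.array([-.173,.985]);n=np.array([.985,.173]);Q=P[...,:2]-[.482,.237];s=Q@a*1000;t=Q@n*1000
for c in range(-50,180,15):
    m=(abs(s-c)<5)&(abs(t)<3)&(P[...,2]>.05)&(P[...,2]<.12)
    if m.any(): print(c,np.median(P[m][:,2]).round(4))
cv2.imwrite("pics/m7.png",cv2.resize(np.hstack([i2[100:260,120:333],cv2.resize(im,(213,160))]),(800,300))[...,::-1])
E
```

```text
-50 0.0903
-35 0.0897
-20 0.089
-5 0.0884
10 0.0878
25 0.0867
40 0.086
55 0.0797
70 0.0781
85 0.091
100 0.0765
115 0.0901
130 0.0751
145 0.0742
160 0.0733
```

View pics/m7.png

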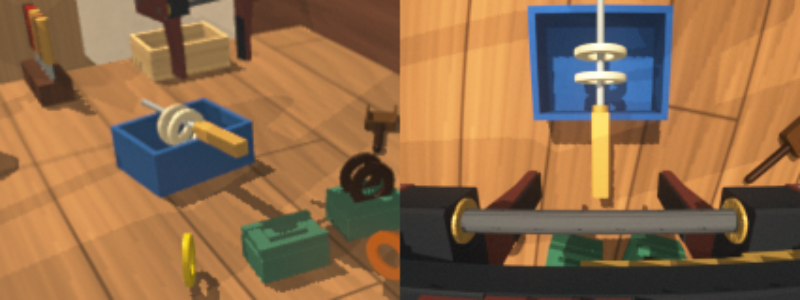

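The skewer rests across the tub's long walls, tilted about 3°. Its handle's middle is at about 78 mm, both rings hang inside, and the gripper is clear.

```bash
python3 -c "
from station import r
print(r.finish_job())"
```

```text
the job is handed in; nothing more can be done
None
```

The job is handed in at about 16 s of the 51 s allowed: the skewer lies across the blue tub's long walls with both cream rings hanging inside and the gripper clear; the hand-in returned no verdict.

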